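# Pack the rack spares caddy

## Robot

A 6-joint arm with a two-finger parallel gripper is mounted at the origin on the work surface. World frame = base frame: x ahead of the robot, y to its left, z up, the work surface at z = 0. Lengths are in m, angles in degrees, forces in N, time in s.
With the tool pointing down it reaches from about 0.375 to 0.9 m from the base axis. Payload 3.1 kg.
Tool frame: the origin (TCP) lies at the very end of the fingers, on their centre line; the grasp point (between the pads) lies 19 mm behind it (bot.tcp_to_grasp is the distance from the TCP to the grasp point, in m); z points along the fingers, y is the direction in which the jaws open and shut (so a half turn about z gives the same grasp; the last joint's range is limited). The gripper opens to 87 mm and grips with 3 to 60 N. Pads are 19 mm wide; open, the fingers measure 117 mm over their backs; the gripper's body (75 mm by 190 mm) begins 51 mm behind the grasp point.
Start: joints at [63.913, 30.224, 82.088, -0, 67.689, -10.227], TCP at [0.171, 0.601, 0.223] pointing down, gripper open.
Joint ranges: [-176.69, 176.69], [-43.24, 126.21], [12.49, 139.97], [-82, 262], [0, 151.66], [-163.58, 163.58]. Speed limits (degrees/s): [159.86, 159.86, 180, 180, 180, 180].

## Interface

Orientations are given as a 3x3 rotation matrix whose columns are the frame's x, y, z axes.
In Python, from rig import telemetry, eyes, order, bot gives the robot as it stands. The module is installed in compiled form; this text tells all that it offers.
- The arm moves only by the tool servo_tool, never from a script. Its argument "targets" is a list of rows, each a list of 2 entries, a list of its own where there are three numbers: the shift along the tool's x, y, z in m, then the turn, a rotation vector about the tool's x, y, z in rad. In form: [[[tx, ty, tz], [wx, wy, wz]], ...]. A call has 1 to 12 rows; each row is the pose to reach, as a shift and turn from the pose commanded when the call began, along the tool's axes at that moment; what a row does not reach only later rows make up. A row lasts 1/8 s, in which the tool goes at most 62.5 mm and 10.7 degrees, less where a joint would pass 70% of its speed; a pose out of reach is approached as far as the arm can. A call with a gripper value outside its range is refused whole. "gripper" is the finger opening in m, from 0 to 0.087, set as the call begins (left out, the last holds). The fingers move at their own pace and stop on an object; the grip force is fixed at half the most. Time passes only in rows, so rows that repeat a pose let the fingers close. It gives the time, the measured TCP pose, the force and the opening at its end, in the units of the state.
- telemetry.read_state(): the state, without advancing time (a new reading comes with each control period).
- eyes.capture(name): name is "scene" or "side" or "wrist"; returns a dict with "pixels" (384x512x3 uint8, blue, green, red), "intrinsics" (3x3 intrinsics, pixels), "extrinsics" (4x4, takes a point from camera to world coordinates); the wrist camera has in their place "T_tool_cam" (4x4, takes a point from camera to tool coordinates, whose origin is the TCP and whose axes are the flange's). Camera axes: x right, y down, z forward; pixel columns grow to the right and rows downward; lengths in m; the calibration is good to about 2 mm. A picture is of the moment at which its call begins: read the wrist's pose just before it. There is no depth.
- order.hand_in(): hands the job in, once; it reports no verdict.
The state is a dict: "time_s": time; "joint_positions": joint angles; "qvel": joint speeds; "tau": joint torques, N m; "position": TCP position; "tcp_rot": TCP orientation; "force": force on the tool from outside, world axes, zero at the start; "moment": the same for the moment, N m; "opening": opening from 0.0 (shut) to 1.0 (fully open).
Only numpy, scipy, OpenCV 4.12 (cv2) and the standard library are available. Lean on these libraries where they do the work, as an engineer would, in place of code of your own. Each camera call takes 0.05 s, during which the arm holds its last target. There are 200 camera calls.

## Task

Pack the rack spares into the grey caddy: lay the long plug-in unit squarely in the middle of the cradle between its stops, then lay the short unit squarely on the long one's flat deck, head to tail (its raised plate at the end away from the long one's plate) and set back to leave a finger's breadth, about 18 mm, clear of the long one's plate. Stand the three-pole breaker in the wide pocket and the two-pole breaker in the narrow pocket, upright and flat on the pocket floors. Leave the empty channel and the terminal block where they lie.

Things in the scene. Friction and masses are not known exactly. Their poses are not given: they have to be found in the camera images.
- long_unit_mid (a point): The long plug-in unit: bare aluminium box with vent slots in its sides, 130 long (x) x 44 wide (y); flat deck 40 high, and a dark raised front plate at its +x end, 10 thick, 44 wide and 52 high (12 above the deck). The point is its centre, 20 above its underside; z up. About 0.5 kg. Grip across the 44 mm width. Starts flat on the bench.
- short_unit_mid (a point): The short plug-in unit: the same make and shape as the long one but 105 long (x) x 44 wide (y), flat deck 40 high, dark raised front plate 10 thick and 52 high at its +x end. The point is its centre, 20 above its underside; z up. About 0.4 kg. It starts lying flat on the bench with its plate pointing roughly to the robot.
- wide_breaker_mid (a point): The wide (three-pole) circuit breaker: white plastic, 76 long (x) x 54 wide (y), stepped: 44 high at the ends, 60 high over the middle 44 of its length, with three black toggles joined by a bar on top (to 70 high). The point is at its middle, 35 above its underside; z up. About 0.36 kg. Flat sides to grip across the 54 mm width. It starts upright on the bench.
- narrow_breaker_mid (a point): The narrow (two-pole) circuit breaker: as the wide one but 36 wide (y) and with two joined black toggles; 76 long (x), 70 high with toggles. The point is at its middle, 35 above its underside; z up. About 0.24 kg. It starts upright on the bench.
- channel_mid (a point): Look-alike to be left: an empty aluminium housing, a U-shaped channel open on top and at both ends, with no front plate, 120 long (x) x 44 wide (y) x 40 high. The point is its centre, 20 above its underside.
- terminal_mid (a point): Look-alike to be left: a white terminal block with bare steel strips and screws on top and no toggles, 76 long (x) x 36 wide (y) x 60 high. The point is at its middle, 30 above its underside.
- cradle: The cradle: a fixed flat grey plate 162 long (x) x 68 wide (y) in one half of the caddy. Origin at the centre of its underside, upper face 4 above it. A black stop at each end in x, 10 above that face, 154 apart inside; long sides open. The caddy is a fixed grey tray 226 x 232, floor 4 thick, rim 12 high over the bench; cradle and pocket middle lines are 102 apart.
- wide_pocket: The wide pocket in the other half of the caddy: a fixed grey plate with a black rim, 96 long (x) x 74 wide (y) inside. Origin at the centre of its underside; its inner floor is 4 above the origin and the rim, 3 thick, 6 above the floor.
- narrow_pocket: The narrow pocket, in line with the wide one end to end (106 between centres; which is nearer the robot varies): 96 long (x) x 56 wide (y) inside, origin at the centre of its underside, inner floor 4 above the origin, rim 3 thick and 6 above the floor.

How it is judged (in metres and radians):
At the end, for the whole second after the job is handed in: Long unit flat in cradle, centre within 14 mm; short unit on its deck, head to tail, within 14 mm sideways and 0.2 rad, 6 to 34 mm clear of its plate; breakers upright in their own pockets, within 13 mm; those in the caddy square within 0.26 rad; all at rest; look-alikes moved under 30 mm (x of long_unit_mid in the frame of cradle between -0.014 and 0.014 m and y of long_unit_mid in the frame of cradle between -0.014 and 0.014 m and z of long_unit_mid in the frame of cradle between 0.02 and 0.028 m and angle between the x axis of long_unit_mid and the x axis of cradle, either way round below 0.26 rad and x of wide_breaker_mid in the frame of wide_pocket between -0.013 and 0.013 m and y of wide_breaker_mid in the frame of wide_pocket between -0.013 and 0.013 m and z of wide_breaker_mid in the frame of wide_pocket between 0.035 and 0.043 m and angle between the x axis of wide_breaker_mid and the x axis of wide_pocket, either way round below 0.26 rad and x of narrow_breaker_mid in the frame of narrow_pocket between -0.013 and 0.013 m and y of narrow_breaker_mid in the frame of narrow_pocket between -0.013 and 0.013 m and z of narrow_breaker_mid in the frame of narrow_pocket between 0.035 and 0.043 m and angle between the x axis of narrow_breaker_mid and the x axis of narrow_pocket, either way round below 0.26 rad and x of short_unit_mid in the frame of long_unit_mid between -0.032 and -0.004 m and y of short_unit_mid in the frame of long_unit_mid between -0.014 and 0.014 m and z of short_unit_mid in the frame of long_unit_mid between 0.036 and 0.044 m and angle between the x axis of short_unit_mid and the x axis of long_unit_mid, either way round below 0.2 rad and x of long_unit_mid in the frame of short_unit_mid below 0 m and linear speed of each of long_unit, short_unit, wide_breaker, narrow_breaker below 0.02 m/s and angular speed of each of long_unit, short_unit, wide_breaker, narrow_breaker below 0.15 rad/s and angle between each of long_unit_mid, short_unit_mid, wide_breaker_mid, narrow_breaker_mid's own z axis and vertical below 0.12 rad and distance of each of channel_mid, terminal_mid from where it was at the start of the episode below 0.03 m); the robot touches nothing.
It fails at once if the empty channel or the terminal block is moved (more than 30 mm) (distance of any of channel_mid, terminal_mid from where it was at the start of the episode above 0.03 m).
It also fails if it takes over 120 s, if anything falls off the work surface, if the arm or the gripper's body presses on something with over 40 N, if the wrist force passes 120 N, or if a joint passes its speed limit or range.

## Working session

There is one attempt and no reset: what is moved stays moved. The work goes in short steps, Python scripts to look and compute and a tool call to move; the robot and the scene stay as the last step left them, time stands still between calls to the robot, and variables do not carry over. Pictures are saved under pics/ and viewed, about 12 in all and at most 16, crops included, and the job is handed in when it is done.

Besides the shell and the picture viewer there is one more tool, called after "Request:" as a command line: name --argument value ..., lists and objects as JSON in quotes. servo_tool: Moves the arm, as the interface text tells. Its arguments: {"type":"object","properties":{"targets":{"type":"array","items":{"type":"array"}},"gripper":{"type":"number"}},"required":["targets"]}

```bash
mkdir -p pics
python3 - <<'E'
from rig import telemetry, eyes, order, bot
import cv2, numpy as np, pickle
s=telemetry.read_state(); print(s)
print([a for a in dir(bot) if a[0]!='_'])
d={}
for n in ["scene","side","wrist"]:
    c=eyes.capture(n); d[n]=c
    cv2.imwrite(f"pics/{n}0.png",c["pixels"])
    print(n,{k:np.round(v,4).tolist() for k,v in c.items() if k!="pixels"})
pickle.dump(d,open("d0.pkl","wb"))
E
```

```text
{'time_s': 0.0, 'joint_positions': array([ 6.39122272e+01,  3.02785033e+01,  8.21561130e+01, -9.79598153e-04,
        6.76891063e+01, -1.02291457e+01]), 'qvel': array([-0.12156972, -0.01004468,  0.05349461,  0.03432933, -0.04709123,
        0.0475699 ]), 'tau': array([-3.10148152e-04, -4.40039027e+01, -1.76599056e+01,  6.33459887e-02,
        5.81306848e-02, -1.66247028e-04]), 'position': array([0.17045975, 0.60054626, 0.22157811]), 'tcp_rot': array([[-9.61940489e-01,  2.73257424e-01, -9.35369497e-04],
       [ 2.73258778e-01,  9.61938591e-01, -1.94632748e-03],
       [ 3.67919582e-04, -2.12784913e-03, -9.99997668e-01]]), 'force': array([ 0.04111203, -0.18125876,  0.62477683]), 'moment': array([-0.04536062,  0.04884878, -0.04715435]), 'opening': 0.9996558352917452}
['PlanningError', 'tcp_to_grasp']
scene {'intrinsics': [[467.6086, 0.0, 255.1515], [0.0, 467.6086, 192.3899], [0.0, 0.0, 1.0]], 'extrinsics': [[-0.335, 0.5037, -0.7963, 1.5088], [0.9422, 0.1868, -0.2782, 0.3269], [0.0086, -0.8435, -0.5371, 0.7131], [0.0, 0.0, 0.0, 1.0]]}
side {'intrinsics': [[470.1932, 0.0, 260.9423], [0.0, 470.1932, 190.1054], [0.0, 0.0, 1.0]], 'extrinsics': [[0.8364, -0.3678, 0.4064, 0.087], [-0.5481, -0.5683, 0.6137, -0.6918], [0.0052, -0.736, -0.6769, 0.8529], [0.0, 0.0, 0.0, 1.0]]}
wrist {'intrinsics': [[282.6554, 0.0, 253.7348], [0.0, 282.6554, 189.2483], [0.0, 0.0, 1.0]], 'T_tool_cam': [[-0.0009, -0.9539, -0.3001, 0.0827], [1.0, -0.0009, -0.0003, 0.0008], [0.0001, -0.3001, 0.9539, -0.1614], [0.0, 0.0, 0.0, 1.0]]}
```

Run:
```python
import cv2
for n in ["scene","side"]:
    i=cv2.imread(f"pics/{n}0.png"); cv2.imwrite(f"pics/{n}0b.png",cv2.resize(i,(800,600),interpolation=cv2.INTER_CUBIC))
```

```text
(no output)
```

View pics/scene0b.png

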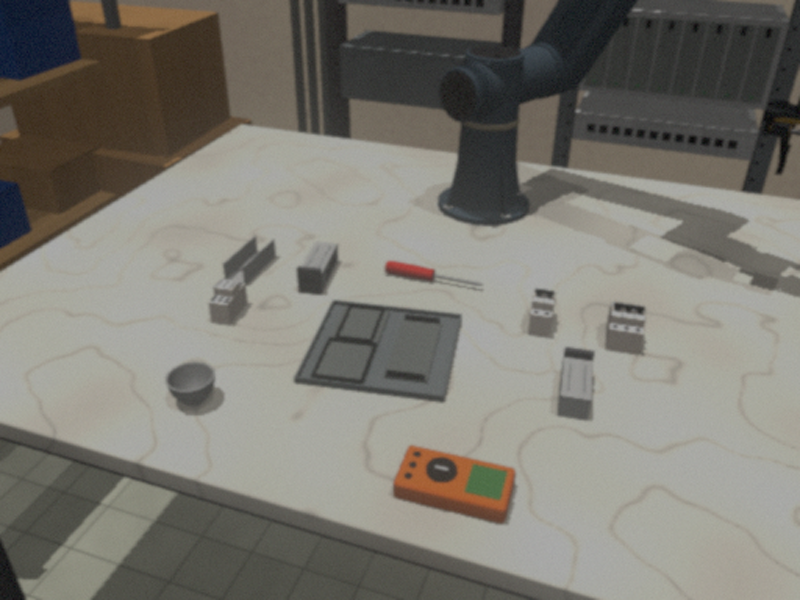

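View pics/side0b.png

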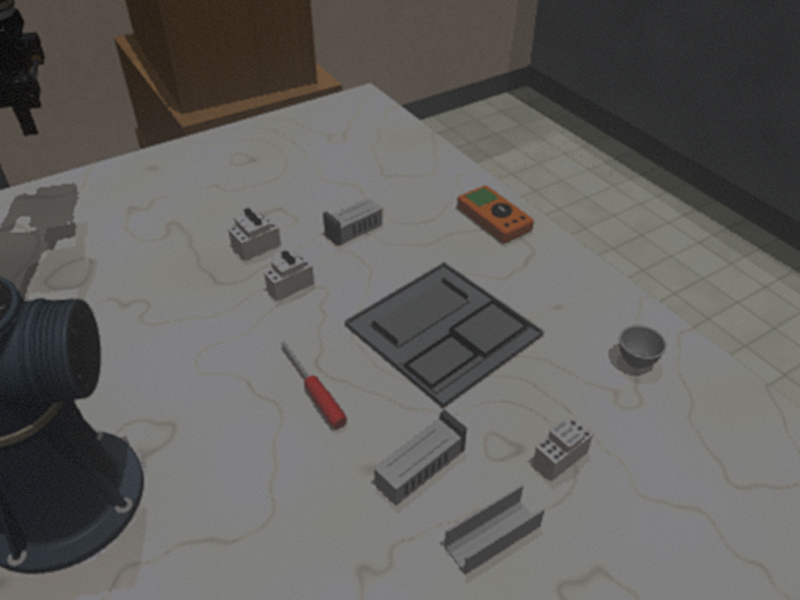

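The scene view (800x600) shows the caddy at about (380,350), with the cradle on its right half and the wide pocket on the side nearer the camera. It also shows:
- long unit at (318,267) with its plate towards the camera
- channel (250,258) and terminal block (228,298)
- narrow breaker (542,312) and wide breaker (627,325)
- short unit at (575,382) with its plate towards the robot

The side view agrees: long unit (420,458), short unit (353,220), breakers (290,272) and (255,232).

```bash
cat > h.py <<'E'
import numpy as np, cv2, pickle
from scipy.spatial.transform import Rotation as R
def ray(c,uv,T=None):
    K=c["intrinsics"]; T=c["extrinsics"] if T is None else T
    d=np.linalg.inv(K)@np.array([uv[0],uv[1],1.]); return T[:3,3],T[:3,:3]@d
def plane(c,uv,z,T=None):
    o,d=ray(c,uv,T); return o+d*(z-o[2])/d[2]
def wristT(c,s):
    T=np.eye(4);T[:3,:3]=s["tcp_rot"];T[:3,3]=s["position"]; return T@c["T_tool_cam"]
def proj(c,p,T=None):
    T=c["extrinsics"] if T is None else T
    q=T[:3,:3].T@(np.asarray(p)-T[:3,3]); q=c["intrinsics"]@q; return q[:2]/q[2]
def tri(o1,d1,o2,d2):
    A=np.stack([d1,-d2],1); t=np.linalg.lstsq(A,o2-o1,rcond=None)[0]
    a=o1+d1*t[0]; b=o2+d2*t[1]; return (a+b)/2,np.linalg.norm(a-b)
E
python3 - <<'E'
from h import *
d=pickle.load(open("d0.pkl","rb")); f=.64
P={"long":((318,262),(420,458),.03),"short":((577,375),(353,220),.03),"narrow":((542,300),(290,262),.06),"wide":((627,313),(255,222),.06),"term":((230,290),(562,437),.05),"chan":((250,260),(493,527),.02)}
for n,(a,b,z) in P.items():
    a=np.array(a)*f;b=np.array(b)*f
    print(n,plane(d["scene"],a,z).round(3),plane(d["side"],b,z).round(3),tri(*ray(d["scene"],a),*ray(d["side"],b))[0].round(3))
for n,cs in {"scene":[(338,302),(461,315),(444,397),(298,382)],"side":[(445,264),(543,331),(446,402),(346,324)]}.items():
    print(n,[plane(d[n],np.array(c)*f,.012).round(3).tolist() for c in cs])
E
```

```text
long [ 0.421 -0.216  0.03 ] [ 0.421 -0.22   0.03 ] [ 0.42  -0.218  0.029]
short [0.599 0.295 0.03 ] [0.612 0.287 0.03 ] [0.609 0.291 0.033]
narrow [0.456 0.213 0.06 ] [0.445 0.207 0.06 ] [0.447 0.212 0.055]
wide [0.447 0.35  0.06 ] [0.442 0.342 0.06 ] [0.444 0.349 0.057]
term [ 0.595 -0.3    0.05 ] [ 0.591 -0.308  0.05 ] [ 0.592 -0.305  0.047]
chan [ 0.444 -0.35   0.02 ] [ 0.444 -0.35   0.02 ] [ 0.444 -0.35   0.02 ]
scene [[0.511, -0.136, 0.012], [0.476, 0.081, 0.012], [0.697, 0.116, 0.012], [0.739, -0.103, 0.012]]
side [[0.695, 0.107, 0.012], [0.731, -0.116, 0.012], [0.514, -0.15, 0.012], [0.472, 0.071, 0.012]]
```

Request:
servo_tool --targets '[[[-0.05,-0.025,-0.004],[0,0,-0.03]],[[-0.1,-0.05,-0.008],[0,0,-0.06]],[[-0.15,-0.075,-0.012],[0,0,-0.1]],[[-0.2,-0.1,-0.015],[0,0,-0.13]],[[-0.25,-0.125,-0.02],[0,0,-0.16]],[[-0.3,-0.15,-0.025],[0,0,-0.2]],[[-0.35,-0.175,-0.03],[0,0,-0.23]],[[-0.4,-0.2,-0.03],[0,0,-0.26]],[[-0.436,-0.219,-0.03],[0,0,-0.277]],[[-0.436,-0.219,-0.03],[0,0,-0.277]],[[-0.436,-0.219,-0.03],[0,0,-0.277]]]'

```text
time_s: 1.52
position: [0.5296, 0.2714, 0.2521]
tcp_rot: [[-1.0, 0.0, -0.002], [0.0, 1.0, 0.0], [0.002, 0.0, -1.0]]
force: [-0.5, -0.4, 0.2]
opening: 0.999
```

```bash
cat >> h.py <<'E'
def snap(n):
    from rig import telemetry, eyes
    s=telemetry.read_state(); c=eyes.capture("wrist"); T=wristT(c,s)
    pickle.dump((s,c,T),open(n+".pkl","wb")); i=c["pixels"]
    cv2.imwrite(f"pics/{n}.png",cv2.resize(i,(800,600),interpolation=cv2.INTER_CUBIC)); return s,c,T
E
python3 -c "
from h import *
s,c,T=snap('w1');print(s['position'],s['tcp_rot'],s['joint_positions'])"
```

```text
[0.52955248 0.27142435 0.25208371] [[-9.99998450e-01  3.67058651e-04 -1.72202567e-03]
 [ 3.66942433e-04  9.99999930e-01  6.78046332e-05]
 [ 1.72205043e-03  6.71726438e-05 -9.99998515e-01]] [ 1.63704433e+01  2.60956351e+01  8.45208435e+01  3.36729068e-02
  6.94770946e+01 -7.36203599e+01]
```

View pics/w1.png

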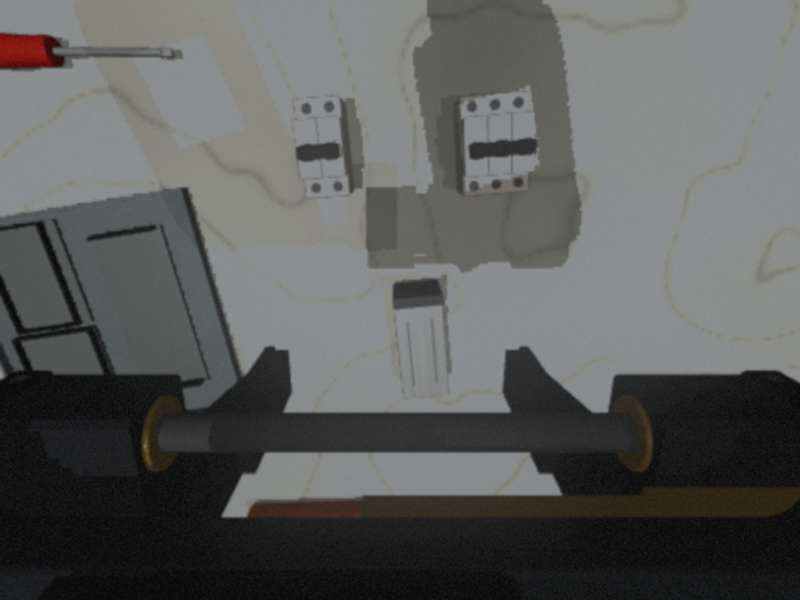

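The wrist view shows the narrow breaker at (322,148), the wide breaker at (497,143), the short unit at (420,338) with its plate towards the robot, and the caddy on the left. I'll measure the toggles and screw rows as dark blobs, and enlarge the objects to read their corners.

Run:
```python
from h import *
s,c,T=pickle.load(open("w1.pkl","rb")); im=c["pixels"]; g=cv2.cvtColor(im,cv2.COLOR_BGR2GRAY)
def blobs(x0,y0,x1,y1,th):
    m=(g[y0:y1,x0:x1]<th).astype(np.uint8)
    n,l,st,ce=cv2.connectedComponentsWithStats(m)
    return [(st[i,4],ce[i]+[x0,y0]) for i in range(1,n) if st[i,4]>3]
for nm,b in {"narrow":(184,58,226,130),"wide":(292,55,346,128)}.items():
    for a,ce in blobs(*b,75):
        z=.068 if a>60 else .044
        print(nm,a,ce.round(1),plane(c,ce,z,T).round(4))
tiles=[cv2.resize(im[y:y+72,x:x+96],(400,300),interpolation=cv2.INTER_CUBIC) for x,y in [(160,55),(270,55),(224,175),(0,110)]]
tiles[3]=cv2.resize(im[110:254,0:192],(400,300),interpolation=cv2.INTER_CUBIC)
cv2.imwrite("pics/c1.png",cv2.convertScaleAbs(np.vstack([np.hstack(tiles[:2]),np.hstack(tiles[2:])]),alpha=1.4))
```

```text
narrow 149 [221.8  93.7] [0.4395 0.2352 0.068 ]
narrow 245 [203.   96.8] [0.4428 0.2132 0.068 ]
wide 206 [293.4  96.9] [0.4431 0.3183 0.068 ]
wide 15 [331.5  64.9] [0.4061 0.3659 0.044 ]
wide 15 [301.5  67.9] [0.4094 0.33   0.044 ]
wide 15 [316.4  66.4] [0.4078 0.3479 0.044 ]
wide 397 [321.5  94.6] [0.4405 0.3508 0.068 ]
wide 26 [331.2 116.2] [0.4661 0.3704 0.044 ]
wide 20 [317.1 117.7] [0.4679 0.3527 0.044 ]
wide 16 [303.2 118.8] [0.4693 0.3351 0.044 ]
```

View pics/c1.png

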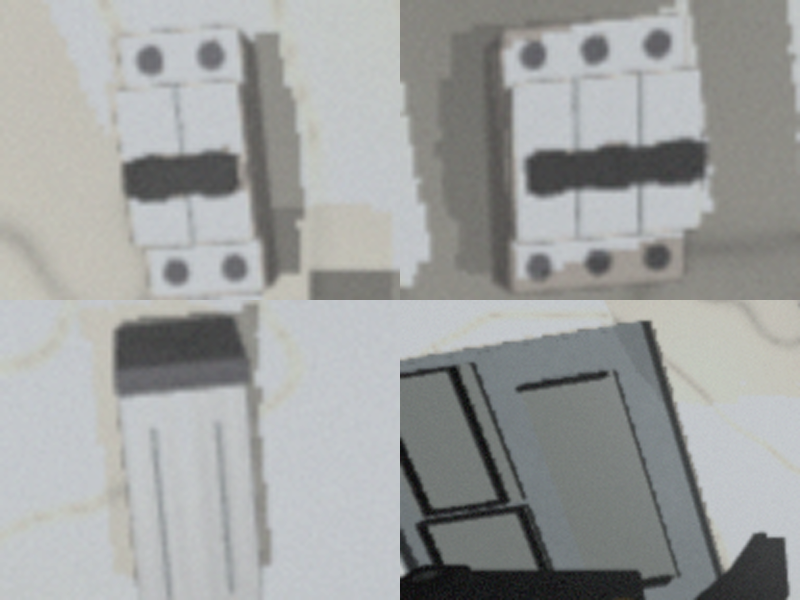

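Request:
servo_tool --targets '[[[0,-0.05,-0.02],[0,0,0]],[[-0.01,-0.1,-0.04],[0,0,0]],[[-0.02,-0.16,-0.06],[0,0,0]],[[-0.03,-0.22,-0.08],[0,0,0]],[[-0.03,-0.28,-0.1],[0,0,0]],[[-0.03,-0.33,-0.1],[0,0,0]],[[-0.03,-0.37,-0.1],[0,0,0]],[[-0.03,-0.37,-0.1],[0,0,0]],[[-0.03,-0.37,-0.1],[0,0,0]]]'

```text
time_s: 2.7
position: [0.56, -0.0969, 0.3524]
tcp_rot: [[-1.0, -0.002, -0.001], [-0.002, 1.0, 0.001], [0.001, 0.001, -1.0]]
force: [-1.2, -0.2, 0.3]
opening: 0.999
```

```bash
python3 -c "
from h import *
s,c,T=snap('w2');print(s['position'],s['joint_positions'])
s,c,T=pickle.load(open('w1.pkl','rb'))
for o,z,q in [((160,55),.044,[(150,60),(211,55),(176,271),(235,268)]),((224,175),.052,[(115,372),(246,358),(117,396),(250,383)])]:
  for p in q: print(plane(c,np.array(p)/(400/96)+o,z,T).round(4))
for p in [(402,397),(448,391)]: print(plane(c,np.array(p)*.64,.04,T).round(4))
for p in [(152,430),(168,592),(218,424),(232,592)]:print('slot',plane(c,np.array(p)/(400/96)+(224,175),.04,T).round(4))
"
```

```text
[ 0.55999956 -0.0968825   0.3524256 ] [-2.11059525e+01  1.86777258e+01  8.02252658e+01  5.10788370e-02
  8.11545727e+01 -1.11204677e+02]
[0.411  0.2024 0.044 ]
[0.4097 0.2202 0.044 ]
[0.4706 0.2066 0.044 ]
[0.4697 0.2247 0.044 ]
[0.6754 0.2688 0.052 ]
[0.6699 0.3146 0.052 ]
[0.6851 0.2695 0.052 ]
[0.6799 0.3163 0.052 ]
[0.6656 0.2772 0.04  ]
[0.6592 0.3209 0.04  ]
slot [0.7074 0.2822 0.04  ]
slot [0.7803 0.2889 0.04  ]
slot [0.7049 0.3065 0.04  ]
slot [0.7804 0.3136 0.04  ]
```

View pics/w2.png

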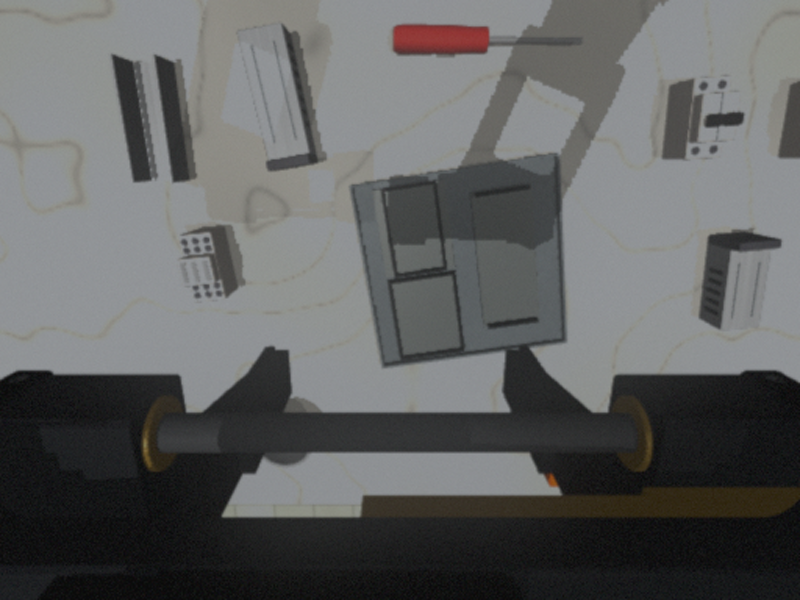

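The view shows the long unit with its deck from (238,28) to (283,24) and its plate at about (290,161). The caddy corners are (352,186), (557,154), (566,340) and (384,366). The cradle stops are at (503,188) and (512,322), the narrow pocket at (414,228) and the wide one at (427,315). Next I'll enlarge the long unit and the caddy.

```bash
python3 -c "
from h import *
s,c,T=pickle.load(open('w2.pkl','rb'));im=c['pixels']
a=cv2.resize(im[0:120,135:219],(420,600),interpolation=cv2.INTER_CUBIC)
b=cv2.resize(im[92:242,220:370],(380,380),interpolation=cv2.INTER_CUBIC)
b=np.vstack([b,np.zeros((220,380,3),np.uint8)])
cv2.imwrite('pics/c2.png',cv2.convertScaleAbs(np.hstack([a,b]),alpha=1.6))
s,c,T=pickle.load(open('w1.pkl','rb'));o=(224,175)
for z,q in [(.052,[(115,72),(246,58),(117,96),(250,83)])]:
  for p in q: print(plane(c,np.array(p)/(400/96)+o,z,T).round(4))
for p in [(152,130),(168,292),(218,124),(232,292)]:print('slot',plane(c,np.array(p)/(400/96)+o,.04,T).round(4))
"
```

```text
[0.5648 0.2692 0.052 ]
[0.5601 0.3113 0.052 ]
[0.573  0.2698 0.052 ]
[0.5686 0.3129 0.052 ]
slot [0.5893 0.2816 0.04  ]
slot [0.6506 0.2876 0.04  ]
slot [0.5872 0.3039 0.04  ]
slot [0.6507 0.3103 0.04  ]
```

View pics/c2.png

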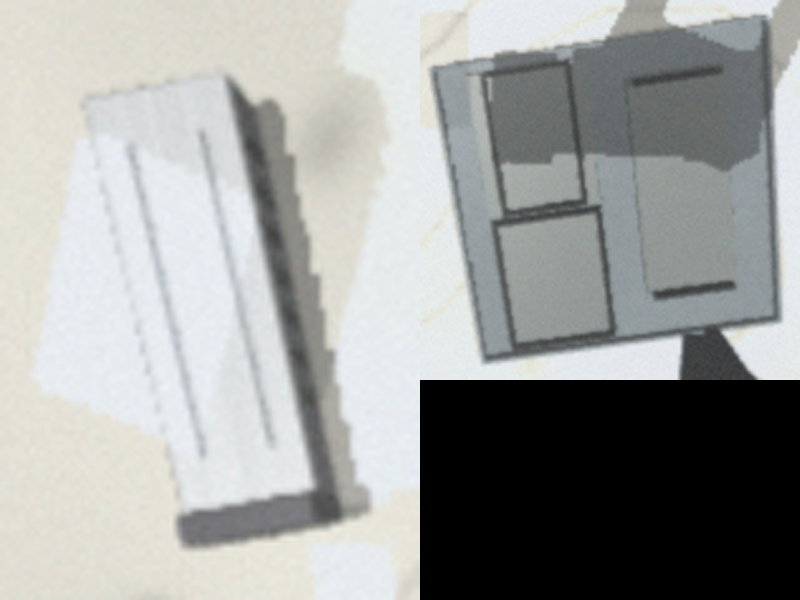

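```bash
python3 -c "
from h import *
s,c,T=pickle.load(open('w2.pkl','rb'))
L=lambda q,z:np.array([plane(c,np.array(p)/5+(135,0),z,T)[:2] for p in q])
C=lambda q,z:np.array([plane(c,(np.array(p)-(420,0))/(380/150)+(220,92),z,T)[:2] for p in q])
ang=lambda v:np.degrees(np.arctan2(v[1],v[0]))
a=L([(85,98),(225,72)],.04);b=L([(183,546),(340,518)],.052)
print('long ends',a,b,'len',np.linalg.norm(a.mean(0)-b.mean(0)),'c',(a.mean(0)+b.mean(0))/2,ang(b.mean(0)-a.mean(0)))
q=L([(132,148),(204,457),(202,132),(272,445)],.04);print('slots',q,q.mean(0),ang(q[1]-q[0]),ang(q[3]-q[2]))
k=C([(432,66),(766,16),(778,320),(486,361)],.012);print('caddy',k,k.mean(0),[np.linalg.norm(k[i]-k[i-1]) for i in range(4)],ang(k[3]-k[0]),ang(k[2]-k[1]))
st=C([(633,82),(722,72),(653,292),(735,283)],.018);print('stops',st,st.mean(0),np.linalg.norm(st[:2].mean(0)-st[2:].mean(0)),ang(st[2:].mean(0)-st[:2].mean(0)))
n=C([(490,76),(568,66),(580,201),(507,211)],.008);print('narrow',n.mean(0),n)
w=C([(499,224),(597,211),(610,331),(515,343)],.008);print('wide',w.mean(0),w)
u=(st[2:].mean(0)-st[:2].mean(0));print('dcr-cad',st.mean(0)-k.mean(0))
"
```

```text
long ends [[ 0.36364808 -0.24631579]
 [ 0.3568596  -0.20442176]] [[ 0.49076788 -0.22502746]
 [ 0.48230855 -0.17521981]] len 0.1287829956740675 c [ 0.42339603 -0.21274621] 11.304811922335043
slots [[ 0.3767943  -0.23370639]
 [ 0.46395587 -0.21936868]
 [ 0.37253581 -0.21247629]
 [ 0.46035396 -0.19758416]] [ 0.41840999 -0.21578388] 9.341259429161159 9.624611900049214
caddy [[ 0.50654386 -0.14582176]
 [ 0.47399205  0.07810398]
 [ 0.69380979  0.11134083]
 [ 0.72816859 -0.11072187]] [ 0.60062857 -0.0167747 ] [np.float64(0.2243869940110294), np.float64(0.22627937869787187), np.float64(0.2223162838037926), np.float64(0.22470507375963591)] 8.999490553522737 8.598099584617001
stops [[ 0.51664576 -0.00943746]
 [ 0.51001762  0.0502631 ]
 [ 0.66875879  0.01360358]
 [ 0.66164765  0.07370439]] [0.58926745 0.0320334 ] 0.15363955524626863 8.70057160813603
narrow [ 0.55788843 -0.07389364] [[ 0.51344412 -0.10645689]
 [ 0.50672056 -0.05288453]
 [ 0.60193935 -0.04161491]
 [ 0.6094497  -0.09461823]]
wide [ 0.66205732 -0.05825079] [[ 0.61929095 -0.10047212]
 [ 0.60943109 -0.02897511]
 [ 0.70470251 -0.0152613 ]
 [ 0.71480475 -0.08829462]]
dcr-cad [-0.01136112  0.04880811]
```

Request:
servo_tool --targets '[[[0.03,-0.03,0.04],[0,0,-0.04]],[[0.06,-0.06,0.08],[0,0,-0.08]],[[0.09,-0.09,0.12],[0,0,-0.12]],[[0.12,-0.11,0.16],[0,0,-0.15]],[[0.137,-0.117,0.2],[0,0,-0.164]],[[0.137,-0.117,0.222],[0,0,-0.164]],[[0.137,-0.117,0.222],[0,0,-0.164]],[[0.137,-0.117,0.222],[0,0,-0.164]]]'

```text
time_s: 3.75
position: [0.4246, -0.2152, 0.1314]
tcp_rot: [[-0.986, -0.165, 0.001], [-0.165, 0.986, -0.001], [-0.001, -0.001, -1.0]]
force: [0.0, 0.2, -0.4]
opening: 0.998
```

```bash
cat >> h.py <<'E'
def delta(x,y,z,yaw):
    "tool shift and turn from the present pose to TCP x,y,z with tool x axis at yaw (deg)"
    from rig import telemetry
    s=telemetry.read_state(); r=s["tcp_rot"]
    a=np.radians(yaw); tgt=np.array([[np.cos(a),np.sin(a),0],[np.sin(a),-np.cos(a),0],[0,0,-1]])
    print("at",s["position"].round(4),"q",s["joint_positions"].round(1),"shift",(r.T@(np.array([x,y,z])-s["position"])).round(4),"turn",R.from_matrix(r.T@tgt).as_rotvec().round(4))
E
python3 -c "
from h import *
delta(.423,-.2145,.010,189.5)
s,c,T=snap('w3')
for p in [(.423,-.2145,.04)]: print(proj(c,p,T)/.64)"
```

```text
at [ 0.4246 -0.2152  0.1314] q [ -40.4   27.3  108.3    0.    44.3 -139.9] shift [0.0016 0.0011 0.1214] turn [-0.0013  0.0012  0.0003]
[397.33488902 297.70708638]
```

View pics/w3.png

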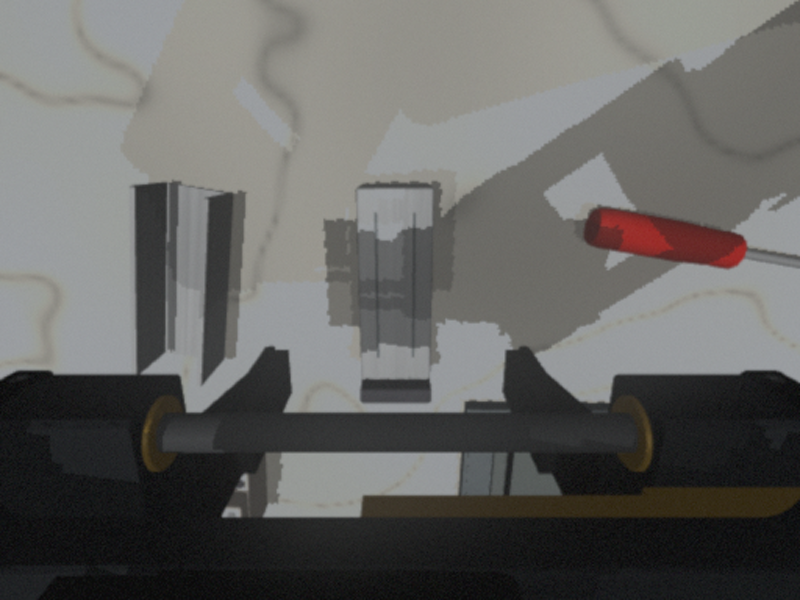

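The unit sits square between the fingers, with its deck from (395,186) to (395,382) and the predicted centre at (397,298). I'm descending to grip it.

Request:
servo_tool --targets '[[[0.002,0.001,0.04],[0,0,0]],[[0.002,0.001,0.08],[0,0,0]],[[0.002,0.001,0.105],[0,0,0]],[[0.002,0.001,0.12],[0,0,0]],[[0.002,0.001,0.12],[0,0,0]],[[0.002,0.001,0.12],[0,0,0]]]'

```text
time_s: 4.55
position: [0.422, -0.2154, 0.0115]
tcp_rot: [[-0.987, -0.164, 0.002], [-0.164, 0.987, -0.001], [-0.001, -0.002, -1.0]]
force: [0.1, -0.0, 1.6]
opening: 0.999
```

Request:
servo_tool --targets '[[[0,0,0],[0,0,0]],[[0,0,0],[0,0,0]],[[0,0,0],[0,0,0]],[[0,0,0],[0,0,0]],[[0,0,0],[0,0,0]],[[0,0,0],[0,0,0]]]' --gripper 0.03

```text
time_s: 5.3
position: [0.4217, -0.2156, 0.0106]
tcp_rot: [[-0.986, -0.164, 0.001], [-0.164, 0.986, -0.001], [-0.001, -0.001, -1.0]]
force: [0.8, -2.7, -0.4]
opening: 0.505
```

Request:
servo_tool --targets '[[[0,0,-0.02],[0,0,0]],[[0,0,-0.05],[0,0,0]],[[0,0,-0.09],[0,0,0]],[[0,0,-0.12],[0,0,0]],[[0,0,-0.12],[0,0,0]]]'

```text
time_s: 5.92
position: [0.4218, -0.2152, 0.1316]
tcp_rot: [[-0.987, -0.163, 0.002], [-0.163, 0.987, -0.002], [-0.002, -0.002, -1.0]]
force: [0.6, -0.2, -6.6]
opening: 0.503
```

```bash
python3 -c "
from h import *
delta(.5885,.032,.13,188.7)"
```

```text
at [ 0.4218 -0.2152  0.1316] q [ -40.6   27.1  108.7    0.    44.  -140. ] shift [-0.2049  0.2166  0.0015] turn [-0.0022  0.0021  0.0124]
```

Request:
servo_tool --targets '[[[-0.015,0.016,0],[0,0,0]],[[-0.04,0.042,0],[0,0,0]],[[-0.07,0.075,0],[0,0,0]],[[-0.1,0.106,0],[0,0,0]],[[-0.13,0.138,0],[0,0,0.01]],[[-0.16,0.17,0],[0,0,0.012]],[[-0.185,0.196,0],[0,0,0.012]],[[-0.2,0.211,0],[0,0,0.012]],[[-0.205,0.217,0.001],[0,0,0.012]],[[-0.205,0.217,0.001],[0,0,0.012]],[[-0.205,0.217,0.001],[0,0,0.012]]]'

```text
time_s: 7.3
position: [0.5871, 0.0316, 0.1292]
tcp_rot: [[-0.989, -0.15, -0.002], [-0.15, 0.989, -0.0], [0.002, -0.0, -1.0]]
force: [-0.5, -0.4, -5.7]
opening: 0.499
```

```bash
python3 -c "
from h import *
delta(.5885,.032,.019,188.7)
s,c,T=snap('w4')"
```

```text
at [0.5871 0.0316 0.1292] q [  -7.8   34.3   92.3   -0.    53.5 -106.4] shift [-0.0016  0.0002  0.1102] turn [-0.     -0.0016 -0.0008]
```

View pics/w4.png

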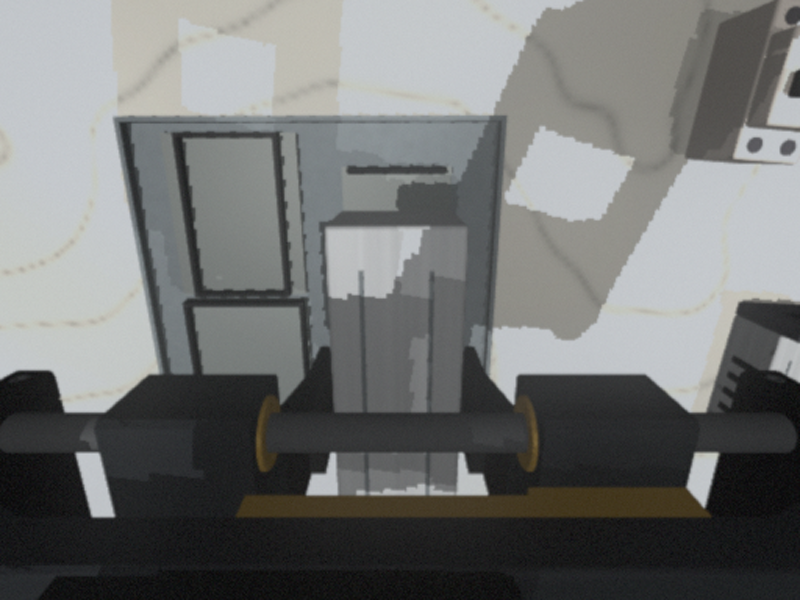

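The long unit hangs square over the cradle. The near stop is at (347..446,170) and the narrow pocket's inner edges run from (183,138) to (285,290). I'll check these against the earlier numbers.

```bash
python3 -c "
from h import *
s,c,T=pickle.load(open('w4.pkl','rb'))
C=lambda q,z:np.array([plane(c,np.array(p)*.64,z,T)[:2] for p in q])
st=C([(347,174),(446,174)],.018);u=np.array([.9885,.1513]);print(st,np.linalg.norm(st[0]-st[1]),'cradle',st.mean(0)+.077*u)
n=C([(184,137),(275,136),(286,289),(200,290)],.008);print('nar',n,n.mean(0))
w=C([(194,307),(298,306)],.008);print('wide',w,w.mean(0)+.048*u)
r=C([(117,118),(505,117)],.012);print(r,r.mean(0)+.113*u)
"
```

```text
[[ 0.51949596 -0.00789439]
 [ 0.51067441  0.05042856]] 0.058986323840904506 cradle [0.59119969 0.03291718]
nar [[ 0.51330787 -0.10859611]
 [ 0.50453238 -0.05438358]
 [ 0.5996932  -0.0405476 ]
 [ 0.60897646 -0.09730115]] [ 0.55662748 -0.07520711]
wide [[ 0.62168265 -0.10109327]
 [ 0.61046104 -0.03162271]] [ 0.66351985 -0.05909559]
[[ 0.50846864 -0.14576303]
 [ 0.47384078  0.07945929]] [ 0.60285521 -0.01605497]
```

Request:
servo_tool --targets '[[[-0.002,0,0.03],[0,0,0]],[[-0.002,0,0.065],[0,0,0]],[[-0.002,0,0.09],[0,0,0]],[[-0.002,0,0.102],[0,0,0]],[[-0.002,0,0.108],[0,0,0]],[[-0.002,0,0.111],[0,0,0]],[[-0.002,0,0.111],[0,0,0]]]'

```text
time_s: 8.22
position: [0.5906, 0.0328, 0.0192]
tcp_rot: [[-0.988, -0.152, 0.001], [-0.152, 0.988, -0.0], [-0.001, -0.0, -1.0]]
force: [-0.3, 0.3, -5.4]
opening: 0.503
```

Request:
servo_tool --targets '[[[0,0,0.001],[0,0,0]],[[0,0,0.001],[0,0,0]],[[0,0,0.001],[0,0,0]]]'

```text
time_s: 8.6
position: [0.5907, 0.0329, 0.0186]
tcp_rot: [[-0.988, -0.152, 0.002], [-0.152, 0.988, -0.0], [-0.002, -0.0, -1.0]]
force: [-1.6, 1.1, 3.1]
opening: 0.501
```

Request:
servo_tool --targets '[[[0,0,0],[0,0,0]],[[0,0,0],[0,0,0]],[[0,0,0],[0,0,0]],[[0,0,0],[0,0,0]]]' --gripper 0.066

```text
time_s: 9.1
position: [0.5901, 0.0329, 0.0175]
tcp_rot: [[-0.988, -0.152, -0.0], [-0.152, 0.988, 0.0], [0.0, 0.0, -1.0]]
force: [0.4, 0.2, 0.6]
opening: 0.749
```

Request:
servo_tool --targets '[[[0,0,-0.03],[0,0,0]],[[0,0,-0.07],[0,0,0]],[[0,0,-0.12],[0,0,0]],[[0,0,-0.17],[0,0,0]],[[0,0,-0.2],[0,0,0]],[[0,0,-0.2],[0,0,0]]]' --gripper 0.087

```text
time_s: 9.85
position: [0.5918, 0.0327, 0.2203]
tcp_rot: [[-0.988, -0.152, 0.006], [-0.152, 0.988, -0.001], [-0.006, -0.002, -1.0]]
force: [-0.4, 0.1, -1.2]
opening: 1.003
```

```bash
python3 -c "
from h import *
delta(.438,.3503,.14,184.8)
s,c,T=snap('w5')
for p in [(.59,.0325,.048)]: print(proj(c,p,T)/.64)"
```

```text
at [0.5918 0.0327 0.2203] q [  -7.6   27.7   87.3   -0.    64.6 -106.4] shift [0.1043 0.3374 0.0791] turn [-0.0016  0.0063  0.0685]
[396.14777106 264.2584266 ]
```

View pics/w5.png

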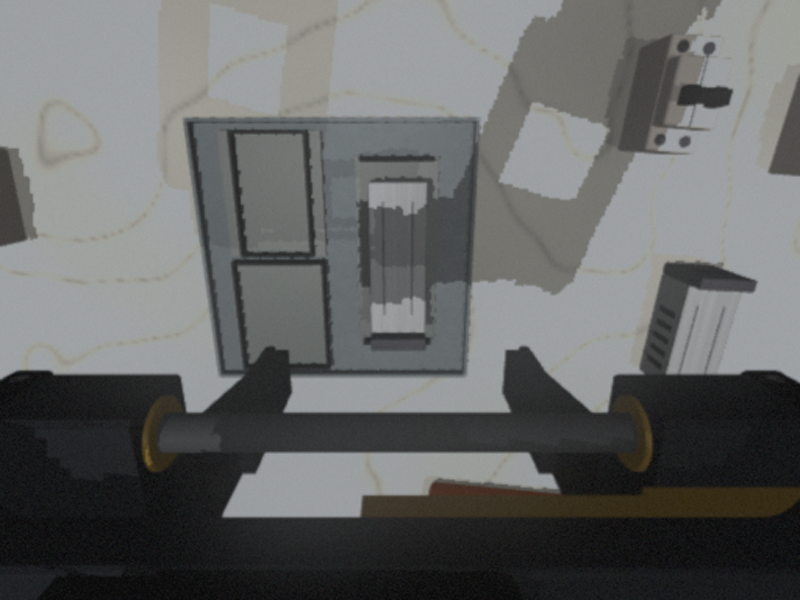

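The long unit lies square in the cradle with its deck at (400,182..335). Next is the wide breaker.

Request:
servo_tool --targets '[[[0.015,0.05,0],[0,0,0.01]],[[0.03,0.1,0],[0,0,0.02]],[[0.045,0.15,0.01],[0,0,0.035]],[[0.06,0.2,0.02],[0,0,0.05]],[[0.075,0.25,0.03],[0,0,0.06]],[[0.09,0.3,0.04],[-0.002,0.006,0.0685]],[[0.104,0.337,0.06],[-0.002,0.006,0.0685]],[[0.104,0.337,0.06],[-0.002,0.006,0.0685]],[[0.104,0.337,0.06],[-0.002,0.006,0.0685]]]'

```text
time_s: 11.02
position: [0.4357, 0.3496, 0.1563]
tcp_rot: [[-0.996, -0.084, -0.008], [-0.084, 0.996, -0.0], [0.008, 0.0, -1.0]]
force: [0.3, 0.3, 0.4]
opening: 1.002
```

```bash
python3 -c "
from h import *
s,c,T=snap('w6'); g=cv2.cvtColor(c['pixels'],cv2.COLOR_BGR2GRAY)[:230]
m=((g<80)).astype(np.uint8);n,l,st,ce=cv2.connectedComponentsWithStats(m)
for i in range(1,n):
  if 10<st[i,4]<1500:
    z=.044 if st[i,4]<150 else .068
    print(st[i,4],(ce[i]/.64).round(0),plane(c,ce[i],z,T)[:2].round(4))
delta(.438,.3503,.013,184.8)
s,c,T=pickle.load(open('w5.pkl','rb'))
C=lambda q,z:np.array([plane(c,np.array(p)*.64,z,T)[:2] for p in q])
k=C([(370,182),(428,181)],.048);print('long end',k.mean(0),k.mean(0)+.065*np.array([.9885,.1513]))
"
```

```text
13 [ 10. 142.] [0.3632 0.1166]
334 [397. 231.] [0.3929 0.3472]
36 [162. 234.] [0.4104 0.2019]
36 [192. 234.] [0.4092 0.22  ]
46 [368. 249.] [0.409  0.3299]
56 [396. 249.] [0.4078 0.3478]
58 [425. 249.] [0.4064 0.3658]
934 [397. 300.] [0.4338 0.3506]
444 [166. 295.] [0.4418 0.2138]
451 [ 36. 323.] [0.4661 0.1341]
25 [176. 324.] [0.4704 0.2065]
25 [203. 325.] [0.4691 0.2242]
80 [  5. 346.] [0.4952 0.0914]
23 [369. 337.] [0.4685 0.3349]
20 [396. 338.] [0.4678 0.3529]
20 [423. 338.] [0.4665 0.3707]
119 [273. 353.] [0.486  0.2709]
115 [519. 353.] [0.4722 0.4368]
at [0.4364 0.3494 0.1569] q [ 27.1  30.3  95.1   0.2  55.  -67.8] shift [-0.0027  0.0006  0.1438] turn [ 0.0009 -0.007  -0.0007]
long end [0.52820259 0.02518822] [0.59245509 0.03502272]
```

View pics/w6.png

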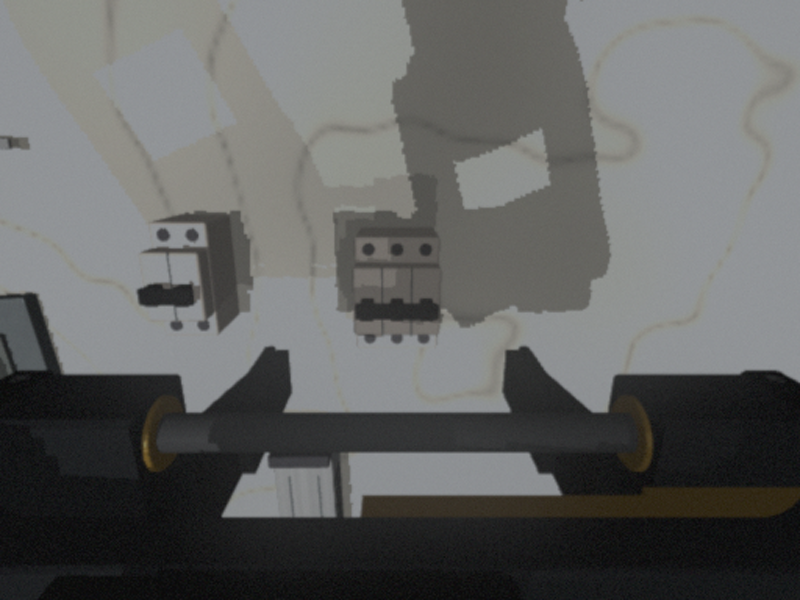

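The breaker is centred and square between the fingers, with screw rows at (396,249) and (396,338), agreeing with the first measurement.

Request:
servo_tool --targets '[[[-0.002,0.001,0.05],[0,-0.007,0]],[[-0.002,0.001,0.1],[0,-0.007,0]],[[-0.002,0.001,0.125],[0,-0.007,0]],[[-0.002,0.001,0.142],[0,-0.007,0]],[[-0.002,0.001,0.142],[0,-0.007,0]],[[-0.002,0.001,0.142],[0,-0.007,0]]]'

```text
time_s: 11.82
position: [0.4383, 0.3518, 0.0166]
tcp_rot: [[-0.997, -0.083, 0.003], [-0.083, 0.997, 0.003], [-0.003, 0.003, -1.0]]
force: [0.4, -0.0, 0.6]
opening: 1.0
```

Request:
servo_tool --targets '[[[0,0,0],[0,0,0]],[[0,0,0],[0,0,0]],[[0,0,0],[0,0,0]],[[0,0,0],[0,0,0]],[[0,0,0],[0,0,0]]]' --gripper 0.04

```text
time_s: 12.45
position: [0.4371, 0.3511, 0.0158]
tcp_rot: [[-0.996, -0.084, 0.001], [-0.084, 0.996, 0.001], [-0.001, 0.001, -1.0]]
force: [1.0, -2.4, 3.2]
opening: 0.617
```

Request:
servo_tool --targets '[[[0,0,-0.02],[0,0,0]],[[0,0,-0.05],[0,0,0]],[[0,0,-0.09],[0,0,0]],[[0,0,-0.13],[0,0,0]],[[0,0,-0.15],[0,0,0]],[[0,0,-0.15],[0,0,0]]]'

```text
time_s: 13.2
position: [0.4374, 0.3518, 0.1663]
tcp_rot: [[-0.996, -0.084, 0.003], [-0.084, 0.996, 0.003], [-0.003, 0.003, -1.0]]
force: [-0.6, 0.0, -5.7]
opening: 0.616
```

```bash
python3 -c "
from h import *
delta(.6628,-.0587,.16,188.7)"
```

```text
at [0.4374 0.3518 0.1663] q [ 27.4  29.4  94.8   0.1  55.6 -67.5] shift [-0.1903 -0.4279  0.0055] turn [ 0.0031  0.0031 -0.0682]
```

Request:
servo_tool --targets '[[[-0.01,-0.025,0],[0,0,-0.01]],[[-0.03,-0.07,0],[0,0,-0.02]],[[-0.055,-0.12,0],[0,0,-0.03]],[[-0.08,-0.175,0],[0,0,-0.04]],[[-0.105,-0.23,0],[0,0,-0.05]],[[-0.13,-0.285,0],[0,0,-0.06]],[[-0.155,-0.34,0],[0,0,-0.068]],[[-0.175,-0.39,0],[0,0,-0.068]],[[-0.186,-0.42,0.003],[0.003,0.003,-0.068]],[[-0.19,-0.428,0.005],[0.003,0.003,-0.068]],[[-0.19,-0.428,0.005],[0.003,0.003,-0.068]],[[-0.19,-0.428,0.005],[0.003,0.003,-0.068]]]'

```text
time_s: 14.7
position: [0.6609, -0.0574, 0.159]
tcp_rot: [[-0.988, -0.152, -0.004], [-0.152, 0.988, -0.0], [0.004, 0.001, -1.0]]
force: [-1.2, -0.4, -3.9]
opening: 0.617
```

```bash
python3 -c "
from h import *
delta(.6628,-.0587,.024,188.7)"
```

```text
at [ 0.6609 -0.0574  0.159 ] q [-1.460e+01  3.730e+01  7.930e+01 -1.000e-01  6.360e+01 -1.133e+02] shift [-0.0023 -0.0017  0.135 ] turn [ 0.0006 -0.0044  0.0012]
```

Request:
servo_tool --targets '[[[-0.001,-0.002,0.04],[0,-0.003,0]],[[-0.001,-0.002,0.08],[0,-0.003,0]],[[-0.001,-0.002,0.11],[0,-0.003,0]],[[-0.001,-0.002,0.124],[0,-0.003,0]],[[-0.001,-0.002,0.13],[0,-0.003,0]],[[-0.001,-0.002,0.133],[0,-0.003,0]],[[-0.001,-0.002,0.133],[0,-0.003,0]]]'

```text
time_s: 15.58
position: [0.6639, -0.0614, 0.028]
tcp_rot: [[-0.988, -0.151, 0.003], [-0.151, 0.988, -0.001], [-0.003, -0.002, -1.0]]
force: [0.3, 0.2, -4.5]
opening: 0.617
```

Request:
servo_tool --targets '[[[0,0.002,0.002],[0,0,0]],[[0,0.002,0.0035],[0,0,0]],[[0,0.002,0.0045],[0,0,0]],[[0,0.002,0.0045],[0,0,0]]]'

```text
time_s: 16.08
position: [0.6631, -0.0593, 0.0238]
tcp_rot: [[-0.989, -0.151, 0.002], [-0.151, 0.989, -0.001], [-0.002, -0.001, -1.0]]
force: [-3.4, 0.8, 5.6]
opening: 0.615
```

Request:
servo_tool --targets '[[[0,0,0],[0,0,0]],[[0,0,0],[0,0,0]],[[0,0,0],[0,0,0]],[[0,0,0],[0,0,0]]]' --gripper 0.074

```text
time_s: 16.58
position: [0.663, -0.0594, 0.0223]
tcp_rot: [[-0.989, -0.151, 0.001], [-0.151, 0.989, -0.001], [-0.001, -0.001, -1.0]]
force: [-0.5, 0.6, 0.3]
opening: 0.843
```

Request:
servo_tool --targets '[[[0,0,-0.03],[0,0,0]],[[0,0,-0.07],[0,0,0]],[[0,0,-0.12],[0,0,0]],[[0,0,-0.16],[0,0,0]],[[0,0,-0.16],[0,0,0]]]'

```text
time_s: 17.2
position: [0.6654, -0.0598, 0.1869]
tcp_rot: [[-0.988, -0.151, 0.01], [-0.151, 0.988, -0.003], [-0.009, -0.005, -1.0]]
force: [-0.1, 0.3, -0.9]
opening: 0.848
```

```bash
python3 -c "
from h import *
delta(.44,.2133,.16,184.2)"
```

```text
at [ 0.6654 -0.0598  0.1869] q [ -14.7   35.5   77.9   -0.    66.  -113.4] shift [0.1818 0.3042 0.0237] turn [-0.0045  0.0095  0.0785]
```

Request:
servo_tool --targets '[[[0.02,0.035,0],[0,0,0.01]],[[0.045,0.08,0],[0,0,0.03]],[[0.075,0.13,0],[0,0,0.05]],[[0.105,0.18,0],[0,0,0.078]],[[0.135,0.23,0],[0,0,0.078]],[[0.16,0.27,0.01],[0,0,0.078]],[[0.182,0.304,0.024],[-0.003,0.004,0.078]],[[0.182,0.304,0.024],[-0.003,0.004,0.078]],[[0.182,0.304,0.024],[-0.003,0.004,0.078]]]' --gripper 0.087

```text
time_s: 18.32
position: [0.4374, 0.2136, 0.1575]
tcp_rot: [[-0.997, -0.074, -0.003], [-0.074, 0.997, 0.001], [0.003, 0.001, -1.0]]
force: [-0.1, -0.8, 0.2]
opening: 0.999
```

```bash
python3 -c "
from h import *
s,c,T=snap('w7'); g=cv2.cvtColor(c['pixels'],cv2.COLOR_BGR2GRAY)[:230]
m=((g<80)).astype(np.uint8);n,l,st,ce=cv2.connectedComponentsWithStats(m)
for i in range(1,n):
  p=plane(c,ce[i],.044,T)[:2]
  if 10<st[i,4]<150 and np.hypot(*(p-[.44,.2133]))<.06:
    print(st[i,4],(ce[i]/.64).round(0),p.round(4))
delta(.44,.2133,.014,184.2)"
```

```text
15 [430. 212.] [0.3855 0.2313]
12 [432. 232.] [0.3979 0.2338]
60 [408. 248.] [0.4094 0.2193]
46 [380. 248.] [0.4107 0.2017]
11 [359. 267.] [0.4235 0.1895]
117 [394. 265.] [0.4204 0.2115]
21 [381. 336.] [0.4704 0.2062]
19 [407. 337.] [0.4694 0.2238]
at [0.438  0.2134 0.1578] q [ 1.270e+01  2.540e+01  1.053e+02  1.000e-01  4.940e+01 -8.150e+01] shift [-0.0024 -0.0004  0.1438] turn [ 0.0015 -0.0023 -0.0001]
```

Request:
servo_tool --targets '[[[-0.001,-0.001,0.05],[0,-0.002,0]],[[-0.001,-0.001,0.1],[0,-0.002,0]],[[-0.001,-0.001,0.125],[0,-0.002,0]],[[-0.001,-0.001,0.141],[0,-0.002,0]],[[-0.001,-0.001,0.141],[0,-0.002,0]],[[-0.001,-0.001,0.141],[0,-0.002,0]]]'

```text
time_s: 19.12
position: [0.4387, 0.2127, 0.0174]
tcp_rot: [[-0.997, -0.072, 0.0], [-0.072, 0.997, 0.002], [-0.0, 0.002, -1.0]]
force: [-0.8, 0.1, 0.2]
opening: 0.992
```

Request:
servo_tool --targets '[[[0,0,0],[0,0,0]],[[0,0,0],[0,0,0]],[[0,0,0],[0,0,0]],[[0,0,0],[0,0,0]],[[0,0,0],[0,0,0]],[[0,0,0],[0,0,0]]]' --gripper 0.025

```text
time_s: 19.88
position: [0.4375, 0.213, 0.0169]
tcp_rot: [[-0.997, -0.074, -0.001], [-0.074, 0.997, 0.001], [0.001, 0.002, -1.0]]
force: [-0.5, -0.1, 1.0]
opening: 0.412
```

Request:
servo_tool --targets '[[[0,0,-0.02],[0,0,0]],[[0,0,-0.05],[0,0,0]],[[0,0,-0.09],[0,0,0]],[[0,0,-0.13],[0,0,0]],[[0,0,-0.15],[0,0,0]],[[0,0,-0.15],[0,0,0]]]'

```text
time_s: 20.62
position: [0.4383, 0.2131, 0.168]
tcp_rot: [[-0.997, -0.074, 0.002], [-0.074, 0.997, 0.002], [-0.002, 0.002, -1.0]]
force: [0.5, -0.7, -3.0]
opening: 0.412
```

```bash
python3 -c "
from h import *
delta(.557,-.0745,.16,188.7)"
```

```text
at [0.4383 0.2131 0.168 ] q [ 1.270e+01  2.440e+01  1.049e+02  1.000e-01  5.060e+01 -8.160e+01] shift [-0.0971 -0.2955  0.0075] turn [ 0.0021  0.0021 -0.078 ]
```

Request:
servo_tool --targets '[[[-0.01,-0.03,0],[0,0,-0.01]],[[-0.025,-0.075,0],[0,0,-0.03]],[[-0.042,-0.125,0],[0,0,-0.05]],[[-0.06,-0.18,0],[0,0,-0.07]],[[-0.075,-0.23,0],[0,0,-0.078]],[[-0.088,-0.27,0],[0,0,-0.078]],[[-0.094,-0.29,0.004],[0,0,-0.078]],[[-0.095,-0.2955,0.007],[0,0,-0.078]],[[-0.095,-0.2955,0.007],[0,0,-0.078]],[[-0.095,-0.2955,0.007],[0,0,-0.078]]]'

```text
time_s: 21.88
position: [0.5533, -0.0732, 0.1591]
tcp_rot: [[-0.988, -0.153, -0.003], [-0.153, 0.988, 0.003], [0.002, 0.003, -1.0]]
force: [0.1, 0.4, -2.3]
opening: 0.414
```

```bash
python3 -c "
from h import *
delta(.555,-.0748,.025,188.7)"
```

```text
at [ 0.5533 -0.0732  0.1591] q [-1.910e+01  3.000e+01  9.530e+01  1.000e-01  5.500e+01 -1.179e+02] shift [-0.0017 -0.0023  0.134 ] turn [ 0.0029 -0.0022  0.0015]
```

Request:
servo_tool --targets '[[[-0.001,-0.001,0.04],[0.002,-0.001,0]],[[-0.001,-0.001,0.08],[0.002,-0.001,0]],[[-0.001,-0.001,0.11],[0.002,-0.001,0]],[[-0.001,-0.001,0.123],[0.002,-0.001,0]],[[-0.001,-0.001,0.128],[0.002,-0.001,0]],[[-0.001,-0.001,0.131],[0.002,-0.001,0]],[[-0.001,-0.001,0.131],[0.002,-0.001,0]]]'

```text
time_s: 22.75
position: [0.5558, -0.0756, 0.0291]
tcp_rot: [[-0.989, -0.151, 0.002], [-0.151, 0.989, -0.001], [-0.002, -0.001, -1.0]]
force: [-0.3, 0.2, -2.8]
opening: 0.404
```

Request:
servo_tool --targets '[[[0.001,0.001,0.002],[0,0,0]],[[0.001,0.001,0.0035],[0,0,0]],[[0.001,0.001,0.0045],[0,0,0]],[[0.001,0.001,0.0045],[0,0,0]]]'

```text
time_s: 23.25
position: [0.5541, -0.0747, 0.0249]
tcp_rot: [[-0.989, -0.151, 0.0], [-0.151, 0.989, -0.0], [-0.0, -0.0, -1.0]]
force: [-0.1, 0.2, 7.2]
opening: 0.415
```

Request:
servo_tool --targets '[[[0,0,0],[0,0,0]],[[0,0,0],[0,0,0]],[[0,0,0],[0,0,0]],[[0,0,0],[0,0,0]]]' --gripper 0.056

```text
time_s: 23.75
position: [0.5541, -0.0746, 0.0237]
tcp_rot: [[-0.989, -0.151, 0.0], [-0.151, 0.989, -0.0], [-0.0, -0.0, -1.0]]
force: [-1.0, 0.1, 0.3]
opening: 0.634
```

Request:
servo_tool --targets '[[[0,0,-0.03],[0,0,0]],[[0,0,-0.07],[0,0,0]],[[0,0,-0.12],[0,0,0]],[[0,0,-0.17],[0,0,0]],[[-0.03,0.04,-0.2],[0,0,0]],[[-0.05,0.08,-0.2],[0,0,0]],[[-0.06,0.1,-0.2],[0,0,0]],[[-0.06,0.1,-0.2],[0,0,0]],[[-0.06,0.1,-0.2],[0,0,0]]]'

```text
time_s: 24.88
position: [0.5977, 0.0327, 0.2234]
tcp_rot: [[-0.989, -0.151, -0.001], [-0.151, 0.989, -0.001], [0.001, -0.001, -1.0]]
force: [-0.7, -0.0, -1.0]
opening: 0.646
```

```bash
python3 -c "
from h import *
s,c,T=snap('w8')
delta(.6125,.2947,.16,185.6)"
```

```text
at [0.5978 0.0324 0.2235] q [  -7.6   28.1   85.9   -0.    66.  -106.2] shift [-0.0541  0.2571  0.0633] turn [-0.0004 -0.0009  0.0533]
```

View pics/w8.png

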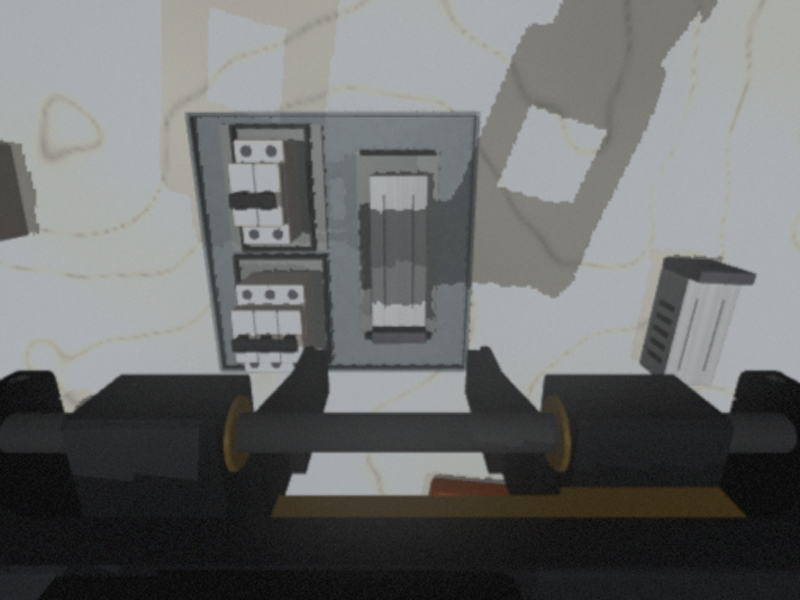

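Both breakers stand square in their pockets: narrow screw rows at (258,151) and (266,234), wide ones at (270,294) and (255,365). The long unit lies at (370..428,176..340). Next I'll measure these placements, then go for the short unit.

```bash
python3 -c "
from h import *
s,c,T=pickle.load(open('w8.pkl','rb'))
g=cv2.cvtColor(c['pixels'],cv2.COLOR_BGR2GRAY)
m=(g<80).astype(np.uint8);n,l,st,ce=cv2.connectedComponentsWithStats(m)
for i in range(1,n):
  if 8<st[i,4]<60 and 225<ce[i][0]/.64<310 and 140<ce[i][1]/.64<372: print(st[i,4],(ce[i]/.64).round(0),plane(c,ce[i],.052,T)[:2].round(4))
C=lambda q,z:np.array([plane(c,np.array(p)*.64,z,T)[:2] for p in q])
e=C([(370,177),(427,175)],.048);p=C([(371,342),(430,341)],.060);print('long',e,p,(e.mean(0)+p.mean(0))/2,np.linalg.norm(e.mean(0)-p.mean(0)))
so=C([(359,155),(436,155)],.018);print('stop in',so.mean(0)+.077*np.array([.9885,.1513]))
n=C([(237,131),(306,130),(314,244),(248,247)],.008);print('nar pocket',n.mean(0))
x=c['pixels'];o=cv2.resize(x[100:242,130:330],(800,568),interpolation=cv2.INTER_CUBIC);cv2.imwrite('pics/c8.png',cv2.convertScaleAbs(o,alpha=1.4))
"
```

```text
11 [267. 271.] [ 0.615 -0.066]
long [[0.53306553 0.00367901]
 [0.52535041 0.04498993]] [[0.65839675 0.02192213]
 [0.65048042 0.06827624]] [0.59182328 0.03471683] 0.1269404536327569
stop in [0.5907082  0.03308761]
nar pocket [ 0.55725182 -0.07396082]
```

Request:
servo_tool --targets '[[[-0.01,0.04,0],[0,0,0.01]],[[-0.02,0.09,0],[0,0,0.02]],[[-0.03,0.14,0.01],[0,0,0.03]],[[-0.04,0.19,0.03],[0,0,0.04]],[[-0.05,0.23,0.05],[0,0,0.053]],[[-0.054,0.257,0.063],[0,0,0.053]],[[-0.054,0.257,0.063],[0,0,0.053]],[[-0.054,0.257,0.063],[0,0,0.053]]]' --gripper 0.087

```text
time_s: 25.92
position: [0.6132, 0.294, 0.1609]
tcp_rot: [[-0.995, -0.097, 0.0], [-0.097, 0.995, -0.001], [0.0, -0.001, -1.0]]
force: [1.0, 0.3, 0.4]
opening: 0.998
```

```bash
python3 -c "
from h import *
s,c,T=snap('w9')
delta(.6125,.2947,.012,185.6)
print(proj(c,(.6125,.2947,.04),T)/.64)"
```

```text
at [0.6134 0.2939 0.1613] q [ 16.2  38.3  76.7  -0.   64.9 -79.3] shift [0.001  0.001  0.1493] turn [-0.0006  0.0007 -0.0008]
[396.80847582 285.61879557]
```

View pics/w9.png

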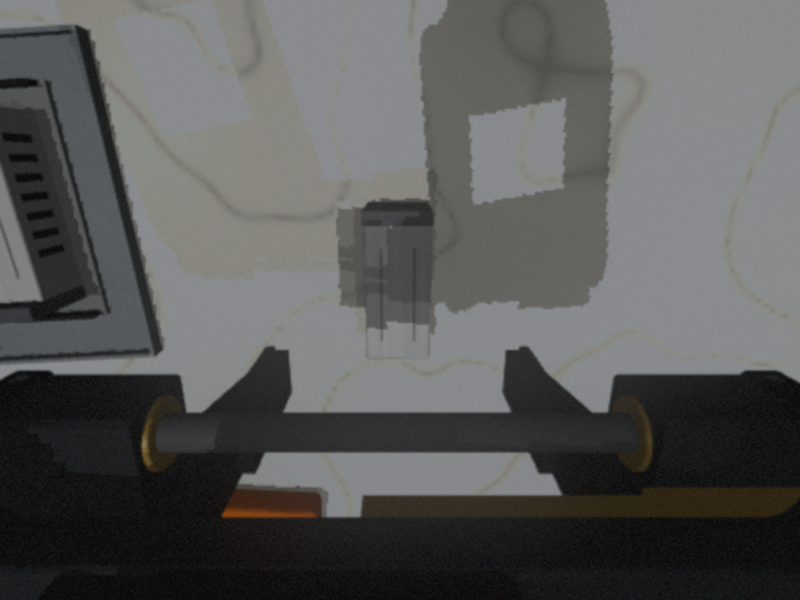

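```bash
python3 -c "
from h import *
s,c,T=pickle.load(open('w9.pkl','rb'))
C=lambda q,z:np.array([plane(c,np.array(p)*.64,z,T)[:2] for p in q])
f=C([(366,358.5),(429,357.5)],.04);a=C([(362,208),(433,208)],.052);b=C([(363,226),(432,226)],.052);q=C([(381,249),(382,340),(415,249),(414,340)],.04)
print(f,f.mean(0));print(a,a.mean(0),b.mean(0));print('c',(f.mean(0)+a.mean(0))/2,np.linalg.norm(f.mean(0)-a.mean(0)));print(q,q.mean(0))
print('from tail',f.mean(0)-.0525*np.array([.995,.0976]))"
```

```text
[[0.66755539 0.2783371 ]
 [0.66251474 0.32223147]] [0.66503507 0.30028428]
[[0.56251103 0.2687189 ]
 [0.55837068 0.31139349]] [0.56044086 0.29005619] [0.57124548 0.29111154]
c [0.61273796 0.29517024] 0.10509311395094492
[[0.58888837 0.28210446]
 [0.6524731  0.28829041]
 [0.58675797 0.30405067]
 [0.65033101 0.31032822]] [0.61961261 0.29619344]
from tail [0.61279757 0.29516028]
```

The short unit measures 105.1 mm long, centred at (0.6128, 0.2952), and sits square between the fingers. I'm gripping it now.

Request:
servo_tool --targets '[[[0.001,0.001,0.05],[0,0,0]],[[0.001,0.001,0.1],[0,0,0]],[[0.001,0.001,0.13],[0,0,0]],[[0.001,0.001,0.149],[0,0,0]],[[0.001,0.001,0.149],[0,0,0]],[[0.001,0.001,0.149],[0,0,0]]]'

```text
time_s: 26.72
position: [0.6132, 0.2964, 0.0134]
tcp_rot: [[-0.995, -0.098, 0.003], [-0.098, 0.995, 0.001], [-0.003, 0.0, -1.0]]
force: [-0.1, -0.7, 0.1]
opening: 1.004
```

Request:
servo_tool --targets '[[[0,0,0],[0,0,0]],[[0,0,0],[0,0,0]],[[0,0,0],[0,0,0]],[[0,0,0],[0,0,0]],[[0,0,0],[0,0,0]],[[0,0,0],[0,0,0]]]' --gripper 0.03

```text
time_s: 27.48
position: [0.6117, 0.2958, 0.0117]
tcp_rot: [[-0.995, -0.099, -0.0], [-0.099, 0.995, -0.001], [0.0, -0.001, -1.0]]
force: [-0.5, -3.1, 1.6]
opening: 0.504
```

Request:
servo_tool --targets '[[[0,0,-0.02],[0,0,0]],[[0,0,-0.05],[0,0,0]],[[0,0,-0.09],[0,0,0]],[[0,0,-0.13],[0,0,0]],[[0,0,-0.16],[0,0,0]],[[0,0,-0.16],[0,0,0]]]'

```text
time_s: 28.22
position: [0.6134, 0.2974, 0.1754]
tcp_rot: [[-0.995, -0.099, 0.007], [-0.099, 0.995, 0.002], [-0.007, 0.002, -1.0]]
force: [0.1, -0.3, -3.5]
opening: 0.497
```

```bash
python3 -c "
from h import *
delta(.5747,.0314,.16,188.7)"
```

```text
at [0.6134 0.2974 0.1754] q [ 16.5  37.3  76.2   0.   66.1 -79.2] shift [ 0.0649 -0.2609  0.0145] turn [ 0.0015  0.0072 -0.053 ]
```

Request:
servo_tool --targets '[[[0.005,-0.02,0],[0,0,-0.005]],[[0.015,-0.06,0],[0,0,-0.015]],[[0.027,-0.11,0],[0,0,-0.03]],[[0.04,-0.16,0],[0,0,-0.04]],[[0.052,-0.21,0],[0,0,-0.05]],[[0.061,-0.245,0.005],[0,0.003,-0.053]],[[0.065,-0.258,0.01],[0,0.004,-0.053]],[[0.066,-0.261,0.014],[0,0.004,-0.053]],[[0.066,-0.261,0.014],[0,0.004,-0.053]],[[0.066,-0.261,0.014],[0,0.004,-0.053]]]'

```text
time_s: 29.48
position: [0.5718, 0.0314, 0.1577]
tcp_rot: [[-0.988, -0.153, -0.004], [-0.153, 0.988, -0.0], [0.004, 0.0, -1.0]]
force: [-0.3, -0.3, -3.9]
opening: 0.499
```

```bash
python3 -c "
from h import *
delta(.574,.0315,.060,188.7)"
```

```text
at [0.5718 0.0314 0.1577] q [-8.000e+00  3.110e+01  9.320e+01 -1.000e-01  5.600e+01 -1.068e+02] shift [-0.0026 -0.0003  0.0977] turn [ 0.0003 -0.0038  0.0014]
```

Request:
servo_tool --targets '[[[-0.001,0,0.03],[0,-0.003,0.001]],[[-0.001,0,0.06],[0,-0.003,0.001]],[[-0.001,0,0.08],[0,-0.003,0.001]],[[-0.001,0,0.088],[0,-0.003,0.001]],[[-0.001,0,0.093],[0,-0.003,0.001]],[[-0.001,0,0.094],[0,-0.003,0.001]],[[-0.001,0,0.094],[0,-0.003,0.001]],[[-0.001,0,0.094],[0,-0.003,0.001]]]'

```text
time_s: 30.48
position: [0.5728, 0.0302, 0.0644]
tcp_rot: [[-0.989, -0.15, 0.0], [-0.15, 0.989, -0.0], [-0.0, -0.0, -1.0]]
force: [-1.1, 0.2, -4.0]
opening: 0.502
```

Request:
servo_tool --targets '[[[-0.001,0.001,0.002],[0,0,0]],[[-0.001,0.001,0.0035],[0,0,0]],[[-0.001,0.001,0.0045],[0,0,0]],[[-0.001,0.001,0.005],[0,0,0]],[[-0.001,0.001,0.005],[0,0,0]]]'

```text
time_s: 31.1
position: [0.5732, 0.0315, 0.0597]
tcp_rot: [[-0.989, -0.15, -0.001], [-0.15, 0.989, -0.0], [0.001, -0.0, -1.0]]
force: [-2.7, 0.2, 5.4]
opening: 0.502
```

Request:
servo_tool --targets '[[[0,0,0],[0,0,0]],[[0,0,0],[0,0,0]],[[0,0,0],[0,0,0]],[[0,0,0],[0,0,0]]]' --gripper 0.064

```text
time_s: 31.6
position: [0.5732, 0.0314, 0.0586]
tcp_rot: [[-0.989, -0.15, -0.001], [-0.15, 0.989, -0.0], [0.001, -0.0, -1.0]]
force: [0.0, -0.5, -0.8]
opening: 0.733
```

Request:
servo_tool --targets '[[[0,0,-0.02],[0,0,0]],[[0,0,-0.05],[0,0,0]],[[0,0,-0.1],[0,0,0]],[[0,0,-0.15],[0,0,0]],[[-0.05,-0.03,-0.2],[0,0,0]],[[-0.1,-0.05,-0.25],[0,0,0]],[[-0.1,-0.05,-0.25],[0,0,0]],[[-0.1,-0.05,-0.25],[0,0,0]]]'

```text
time_s: 32.6
position: [0.6813, -0.0036, 0.3098]
tcp_rot: [[-0.989, -0.15, 0.003], [-0.15, 0.989, -0.001], [-0.002, -0.001, -1.0]]
force: [-0.5, -0.3, -0.8]
opening: 0.736
```

```bash
python3 -c "
from h import *
from rig import eyes
s,c,T=snap('w10')
x=c['pixels'];cv2.imwrite('pics/w10c.png',cv2.convertScaleAbs(cv2.resize(x[40:240,100:366],(798,600),interpolation=cv2.INTER_CUBIC),alpha=1.5))
d={n:eyes.capture(n) for n in ['scene','side']};pickle.dump(d,open('d1.pkl','wb'))
a=d['scene']['pixels'][180:270,185:305];b=d['side']['pixels'][150:270,210:360]
o=np.hstack([cv2.resize(a,(400,300),interpolation=cv2.INTER_CUBIC),cv2.resize(b,(375,300),interpolation=cv2.INTER_CUBIC)])
cv2.imwrite('pics/c10.png',cv2.convertScaleAbs(o,alpha=1.5))"
```

```text
(no output)
```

View pics/w10c.png

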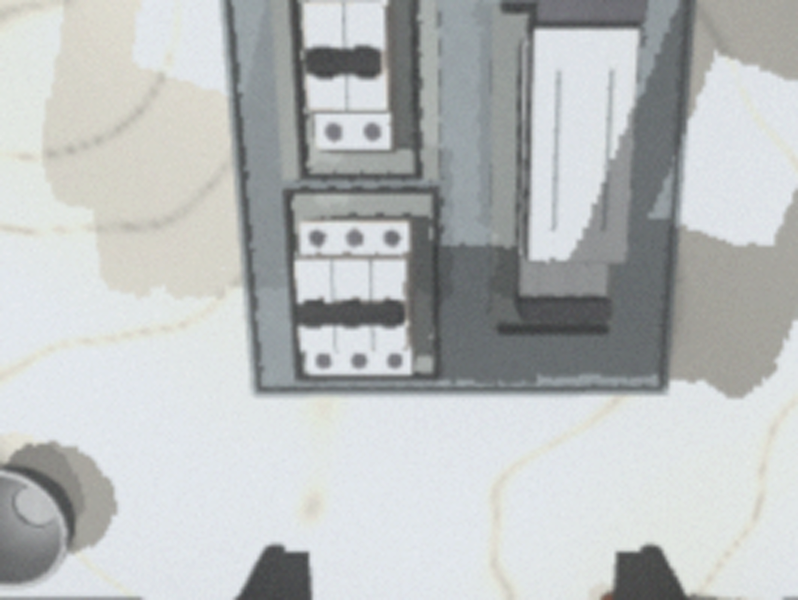

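View pics/c10.png

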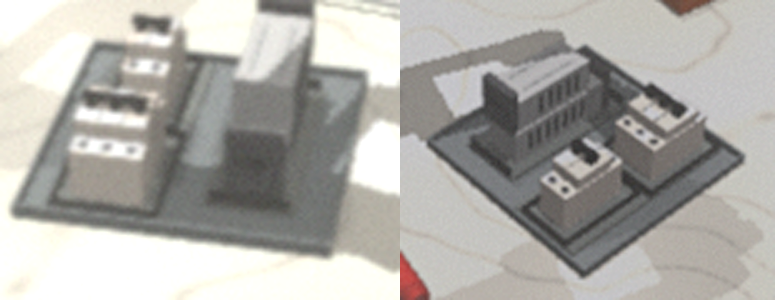

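The final view shows the short unit stacked square on the long one, its tail edge at (528..626,262) and the long plate's inner edge at (519..608,297). The breakers stand in their pockets, and both outside views agree. Last step is a numeric check.

```bash
python3 -c "
from h import *
s,c,T=pickle.load(open('w10.pkl','rb'));u=np.array([.9885,.1513]);v=np.array([-.1513,.9885])
C=lambda q,z:np.array([plane(c,np.array(p)/3+(100,40),z,T)[:2] for p in q])
sh=C([(528,262),(626,261)],.088);lp=C([(519,297),(608,297)],.060);d=lp.mean(0)-sh.mean(0)
print('gap, side',d@u,d@v,'short tail',sh,'ang',np.degrees(np.arctan2(*(sh[1]-sh[0])[::-1]))-90)
so=C([(498,325),(608,325)],.018).mean(0)-.077*u; lc=lp.mean(0)-.055*u;print('long in cradle',(lc-so)@u,(lc-so)@v)
for nm,scr,pk in [('wide',[(317,238),(354,238),(392,238),(324,361),(359,360),(395,361)],[(297,196),(434,193),(434,374),(305,375)])]:
  w=C(scr,.052).mean(0);p=C(pk,.010).mean(0);print(nm,w,p,(w-p)@u,(w-p)@v)
n=C([(334,132),(373,132)],.052).mean(0)-.030*u;p=C([(310,174),(416,173)],.010).mean(0)-.048*u;print('narrow',n,p,(n-p)@u,(n-p)@v)
d0=pickle.load(open('d0.pkl','rb'));d1=pickle.load(open('d1.pkl','rb'))
for nm,(x0,y0,x1,y1) in {'scene':(125,145,180,215),'side':(280,260,385,370)}.items():
  a=d0[nm]['pixels'][y0:y1,x0:x1];b=d1[nm]['pixels'][y0:y1,x0:x1];print(nm,'lookalike pixel shift',cv2.phaseCorrelate(cv2.cvtColor(a,6).astype(float),cv2.cvtColor(b,6).astype(float)))
"
```

```text
gap, side 0.019315382575427812 -0.002126694956226264 short tail [[0.62983922 0.0189533 ]
 [0.62295487 0.06179972]] ang 9.127973026756166
long in cradle 0.0015466442582295833 0.00014105596715816116
wide [ 0.66358325 -0.05778345] [ 0.66208408 -0.05717575] 0.0013899856349211793 -0.0008275427698914931
narrow [ 0.55681313 -0.07257688] [ 0.55703723 -0.07350671] -8.084137644194583e-05 0.000953035095754704
scene lookalike pixel shift ((0.030382860140587553, -0.018002601319977884), 0.9535631925009295)
side lookalike pixel shift ((0.029346636905373202, -0.01924467731211621), 0.7522063740630346)
```

All the checks fall within tolerance, so I'm handing it in.

```bash
python3 -c "
from rig import order
print(order.hand_in())"
```

```text
the job is handed in; nothing more can be done
None
```

All four spares are in the caddy and the job is handed in. The last robot reading before the final camera checks was 32.6 s of the 120 s, and hand-in gave no verdict. I packed the long unit first, then the wide breaker, the narrow breaker and finally the short unit on the long one's deck.

Last checks, from the wrist camera except where noted:

| Check | Measured | Allowed |
|---|---|---|
| Long unit from cradle centre | 1.5 mm lengthways, 0.1 mm sideways | 14 mm |
| Short unit clear of the long one's plate | 19 mm | 6 to 34 mm |
| Short unit sideways on the long one | about 2 mm | 14 mm |
| Wide breaker from pocket centre | 1.4 mm lengthways, 0.8 mm sideways | 13 mm |
| Narrow breaker from pocket centre | 0.1 mm lengthways, 1.0 mm sideways | 13 mm |
| Channel and terminal block (scene and side views) | under 0.05 pixel shift | 30 mm |

- **Square and upright:** The short unit's tail edge read within about 0.5° of the caddy's direction. The scene and side views show both breakers upright and the short unit head to tail on the long one.
- **Less certain checks:** The narrow breaker was measured from one screw row and one pocket edge, because the picture cut off the rest. Resting height and stillness were not measured separately. I judged seating from the contact force when each part was set down.
- **Disagreements:** None of the checks failed. The early coarse caddy position from the scene and side cameras was about 4 mm off the wrist camera's, so I used the wrist values.

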